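# Fetch the salt shaker from under the wire rack with a reacher

## Task

The salt shaker has been pushed under the low wire rack. Take the reacher by its upright grip and trigger, squeeze the trigger so that its jaws close on the shaker under the rack, and draw the shaker, upright, right out from under the rack still held in the jaws. Then open the jaws and leave the reacher standing on the worktop clear of the rack and the shaker. Finally pick up the shaker with your own gripper and stand it upright on the white board, without knocking it over or disturbing the mug, the tea glass, the tape roll and the bowl on the rack.

Things in the scene. Friction and masses are not known exactly. Their poses are not given: they have to be found in the camera images.
- reacher: Reacher, a loose 0.32 kg pick-up tool standing on two feet: black upright pistol grip, grey trigger in front of it, aluminium shank, two hinged aluminium jaws with rubber pads. Origin under the grip at the feet's underside; x along the shank from grip to jaws, z up. Centre of mass near x = 40 mm. The shank's top is 43 mm, the grip's top 116 mm above the underside.
- reacher_grip (a point): Grasp point, midway between the back of the grip and the front of the trigger, 85 mm above the feet's underside; axes as the reacher. Grip and trigger have flat upright faces, 26 mm wide in y, 64 mm apart over all (x = -32 and +32 mm), from 35 mm below to 27 mm above the point. One grasp from above, closing along x, takes both.
- reacher_jaws (a point): Point between the jaws where the thing to be held belongs: 235 mm along x from the grip point, 35 mm above the feet's underside. The jaws end in upright rubber pads bent to a V, 15 to 55 mm above the underside. Open, the pads leave 80 mm to enter between (126 mm over all) and reach 25 mm beyond this point; closing, they centre a round thing here.
- trigger (a joint): Trigger travel to the grip in m: 0 let go, jaws open; 0.022 squeezed; about 0.018 on the shaker (46 mm over grip and trigger). Jaws turn 20 rad per m. Return spring 6.5 N at 0, 12 N at 0.022: a grip of 5 N, or fingers 60 to 64 mm apart, holds the reacher with jaws open; 30 N shuts them firmly. Two fingers closing alike shift the reacher up to 9 mm toward its jaws.
- shaker_center (a point): Centre (half-way up) of the salt shaker, 44 mm wide, 90 mm tall, 0.1 kg, loose: clear waisted body with a grey domed cap; z along its axis, up. It stands upright on the worktop under the rack. The body is 44 mm wide up to about 70 mm high, the cap above it 34 mm.
- rack: Low steel-wire rack, fixed; origin mid-footprint at worktop height, z up. 258 mm (x) by 308 mm (y), legs at the corners (x +-125, y +-150 mm). 8 mm runner bars lie along the long sides (x = +-125); the ends (y = +-150) are open to the worktop, 240 mm wide. Free height 110 mm, top 118 mm; a bowl on its -y end reaches 190 mm. The +y end looks to the robot's left.
- white_board: White plastic board lying on the worktop, fixed, 195 mm along its x, 140 mm along its y, 7 mm thick; origin in the middle of its underside.
- mug: Bystander: green mug, 86 mm wide, 96 mm tall, origin under its centre; leave alone.
- tea_glass: Bystander: clear tea glass, 77 mm wide, 89 mm tall, origin under its centre; leave alone.
- tape_roll: Bystander: roll of beige tape lying flat, 104 mm across, 25 mm high, origin under its centre; leave alone.
- curl_bowl: Bystander: small glass bowl of chocolate curls standing on the rack's -y end, 109 mm wide, 71 mm tall, origin under its centre; leave alone.
There are look-alikes about, which are no part of the job. Leave any green or pink look-alike of the part that bears shaker_center alone.

How it is judged (in metres and radians):
On the way, in this order (a step that is already met when the one before it is completed fails the run):
1. the reacher's jaws are squeezed shut on the shaker under the rack (contact force between reacher and shaker above 1.5 N and value of joint trigger between 0.012 and 0.0212 m and horizontal distance between reacher_jaws and shaker_center below 0.03 m and x of shaker_center in the frame of rack between -0.125 and 0.125 m and y of shaker_center in the frame of rack between -0.15 and 0.15 m), for 0.2 s.
2. the shaker, still in the squeezed jaws and upright, is wholly out from under the rack (contact force between reacher and shaker above 1.5 N and value of joint trigger between 0.012 and 0.0212 m and horizontal distance between reacher_jaws and shaker_center below 0.03 m and angle between shaker_center's own z axis and vertical below 0.15 rad and not (x of shaker_center in the frame of rack between -0.148 and 0.148 m and y of shaker_center in the frame of rack between -0.173 and 0.173 m)), for 0.1 s.
3. the reacher is let go and stands upright on the worktop, jaws open, clear of rack and shaker (angle between reacher's own z axis and vertical below 0.06 rad and height (world z) of reacher below 0.005 m and value of joint trigger below 0.003 m and not (x of reacher_jaws in the frame of rack between -0.15 and 0.15 m and y of reacher_jaws in the frame of rack between -0.175 and 0.175 m) and contact force between each of the fingers, shaker and reacher below 0.1 N), for 0.2 s.
4. the shaker is lifted in the robot's own gripper (contact force between the fingers and shaker above 0.5 N and height (world z) of shaker_center above 0.055 m), for 0.1 s.
At the end, for the whole second after the job is handed in: Shaker upright (0.15 rad) and at rest on the white board, its axis within the edges; reacher let go, at rest, upright (0.06 rad) on the worktop (within 5 mm), trigger under 3 mm, not touching the shaker, jaw point at least 20 mm outside the rack's footprint (all of step 3 and angle between shaker_center's own z axis and vertical below 0.15 rad and x of shaker_center in the frame of white_board between -0.098 and 0.098 m and y of shaker_center in the frame of white_board between -0.07 and 0.07 m and z of shaker_center in the frame of white_board between 0.045 and 0.06 m and linear speed of each of shaker, reacher below 0.02 m/s and contact force between shaker and white_board above 0.3 N).
It fails at once if the shaker is knocked over (angle between shaker_center's own z axis and vertical above 0.7 rad).
It fails at once if the mug is pushed more than 25 mm (distance of mug from where it was at the start of the episode above 0.025 m).
It fails at once if the tea glass is pushed more than 25 mm (distance of tea_glass from where it was at the start of the episode above 0.025 m).
It fails at once if the tape roll is pushed more than 25 mm (distance of tape_roll from where it was at the start of the episode above 0.025 m).
It fails at once if the curl bowl is pushed more than 25 mm (distance of curl_bowl from where it was at the start of the episode above 0.025 m).
It also fails if it takes over 64 s, if anything falls off the work surface, if the arm or the gripper's body presses on something with over 40 N, if the wrist force passes 120 N, or if a joint passes its speed limit or range.

## Robot

A 6-joint arm with a two-finger parallel gripper is mounted at the origin on a cart in front of the work surface, level with it; the furniture and walls round the work are solid. World frame = base frame: x ahead of the robot, y to its left, z up, the work surface at z = 0. Lengths are in mm, angles in rad, forces in N, time in s.
With the tool pointing down it reaches from about 400 to 925 mm from the base axis. Payload 12.5 kg.
Tool frame: the origin (TCP) lies midway between the tips of the shut fingers; the grasp point (between the pads) lies 19 mm behind it; z points along the fingers, y is the direction in which the jaws open and shut (so a half turn about z gives the same grasp; the last joint's range is limited). The gripper opens to 95 mm and grips with 3 to 60 N. Pads are 20 mm wide; open, the fingers measure 119 mm over their backs; the gripper's body (75 mm by 180 mm) begins 59 mm behind the grasp point.
Start: joints at [-1.291, 0.491, 1.559, -0, 1.092, -0.106], TCP at [235.212, -579.073, 179.661] pointing down, gripper open.
Joint ranges: [-3.1, 3.1], [-0.84, 2.19], [0.05, 2.79], [-1.13, 4.28], [0.06, 2.93], [-2.69, 2.69]. Speed limits (rad/s): [2.22, 2.22, 2.79, 3.14, 3.14, 3.14].

## Interface

Orientations are given as [roll, pitch, yaw] about the fixed x, y, z axes, in that order (R = Rz(yaw) Ry(pitch) Rx(roll)).
In Python, from cell import env gives the robot as it stands.
- The arm moves only by the tool servo_tool, never from a script. Its argument "plan" is a list of rows, each a list of 7 numbers: the shift along the tool's x, y, z in m, then the turn, a rotation vector about the tool's x, y, z in degrees, then the opening in per cent of the stroke, from 0 (shut) to 100 (fully open). In form: [[dx, dy, dz, wx, wy, wz, jaw], ...]. A call has 1 to 8 rows; each row shifts and turns the pose as measured when the row begins, along the tool's axes as they then stand; what a row does not reach is not made up. A row lasts 1/12 s, in which the tool goes at most 41.7 mm and 7.16 degrees, less where a joint would pass 70% of its speed; a pose out of reach is approached as far as the arm can. A call is refused whole if a number of a shift passes 0.0417 or a number of a turn 7.16, either way. A call with a gripper value outside its range is refused whole. The fingers move at their own pace and stop on an object; the grip force is fixed at half the most. Time passes only in rows, so rows that do not move let the fingers close. It gives the time, the measured TCP pose, the force and the opening at its end, in the units of the state.
- env.state(): the state, without advancing time (a new reading comes with each control period).
- env.read_camera(name): name is "scene" or "side" or "wrist"; returns a dict with "img" (384x512x3 uint8, blue, green, red), "intrinsics" (3x3 intrinsics, pixels), "R" (3x3) and "t" (3): a world point X has camera coordinates R X + t. Camera axes: x right, y down, z forward; pixel columns grow to the right and rows downward; lengths in mm; the calibration is good to about 2 mm. A picture is of the moment at which its call begins. There is no depth.
- env.job_done(): hands the job in, once; it reports no verdict.
The state is a dict: "t": time; "joints": joint angles; "qvel": joint speeds; "tau": joint torques, N m; "eef_pos": TCP position; "tcp_rot": TCP orientation; "ft_force": force on the tool from outside, world axes, zero at the start; "moment": the same for the moment, N m; "opening": opening from 0.0 (shut) to 1.0 (fully open).
Only numpy, scipy, OpenCV 4.12 (cv2) and the standard library are available. Lean on these libraries where they do the work, as an engineer would, in place of code of your own. Each camera call takes 0.05 s, during which the arm holds its last target. There are 200 camera calls.

## Working session

There is one attempt and no reset: what is moved stays moved. The work goes in short steps, Python scripts to look and compute and a tool call to move; the robot and the scene stay as the last step left them, time stands still between calls to the robot, and variables do not carry over. Pictures are saved under pics/ and viewed, about 8 in all and at most 12, crops included, and the job is handed in when it is done.

Besides the shell and the picture viewer there is one more tool, called after "Request:" as name(argument=value, ...), one argument or row to a line, values as JSON. servo_tool: Moves the arm, as the interface text tells. Its arguments: {"type":"object","properties":{"plan":{"type":"array","items":{"type":"array","items":{"type":"number"}}}},"required":["plan"]}

```bash
mkdir -p pics; ls; cat > h.py <<'E'
import numpy as np, cv2
from cell import env
def snap(name,fn):
    c=env.read_camera(name); cv2.imwrite('pics/'+fn+'.png',c['img'])
    np.savez('pics/'+fn+'.npz',K=c['intrinsics'],R=c['R'],t=c['t']); return c
def ray(fn,u,v,z):
    c=np.load('pics/'+fn+'.npz'); d=c['R'].T@np.linalg.solve(c['K'],[u,v,1.]); o=-c['R'].T@c['t'].reshape(3)
    return (o+d*(z-o[2])/d[2]).round(1)
def proj(fn,X):
    c=np.load('pics/'+fn+'.npz'); p=c['K']@(c['R']@np.array(X,float)+c['t'].reshape(3)); return (p[:2]/p[2]).round(1)
E
python3 - <<'E'
from h import *
for n in ('scene','side'):
    c=snap(n,n+'0'); print(n,(-c['R'].T@c['t'].reshape(3)).round(), c['R'][2].round(2))
a=cv2.imread('pics/scene0.png');cv2.imwrite('pics/sceneb.png',cv2.resize(a,(800,600),interpolation=2))
a=cv2.imread('pics/side0.png');cv2.imwrite('pics/sideb.png',cv2.resize(a,(800,600),interpolation=2))
print(env.state())
E
```

```text
pics
scene [ 658.  639. 1093.] [-0.06 -0.49 -0.87]
side [ 788. -927.  796.] [-0.15  0.8  -0.59]
{'t': 0.1, 'joints': array([-1.29058608e+00,  4.91506132e-01,  1.55935797e+00, -3.77750185e-05,
        1.09173483e+00, -1.05612410e-01]), 'qvel': array([-1.28068746e-04, -7.16400293e-04, -3.19310859e-03,  5.50987633e-04,
        2.32417825e-05,  7.42994965e-04]), 'tau': array([ 4.74479413e-03, -6.13619256e+01, -2.58605450e+01,  6.94857887e-02,
        4.70364711e-02, -2.28638476e-05]), 'eef_pos': array([ 235.13704507, -578.81720861,  179.1264702 ]), 'tcp_rot': array([-3.14058844e+00, -7.27602240e-05,  3.85840048e-01]), 'ft_force': array([-0.02300624,  0.35093047,  0.26663299]), 'moment': array([0.02959996, 0.01497121, 0.03415525]), 'opening': 0.9987018762134097}
```

View pics/sceneb.png

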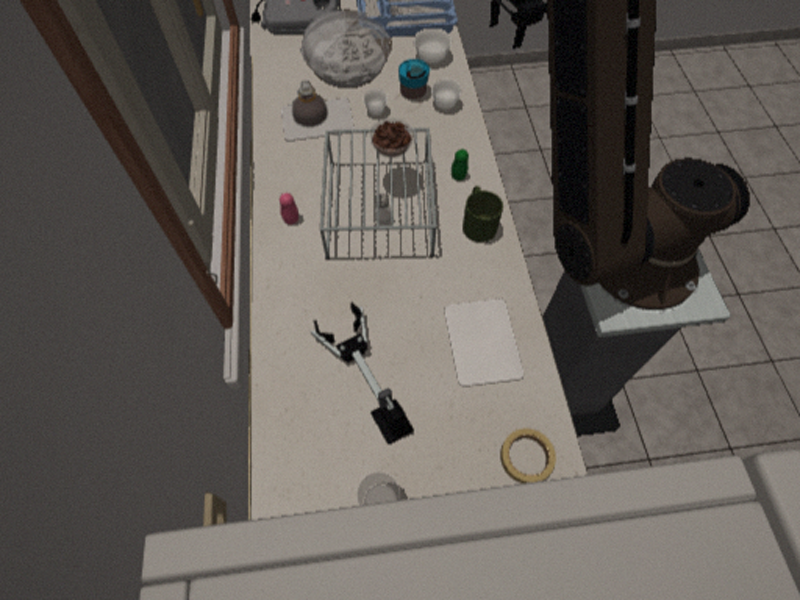

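View pics/sideb.png

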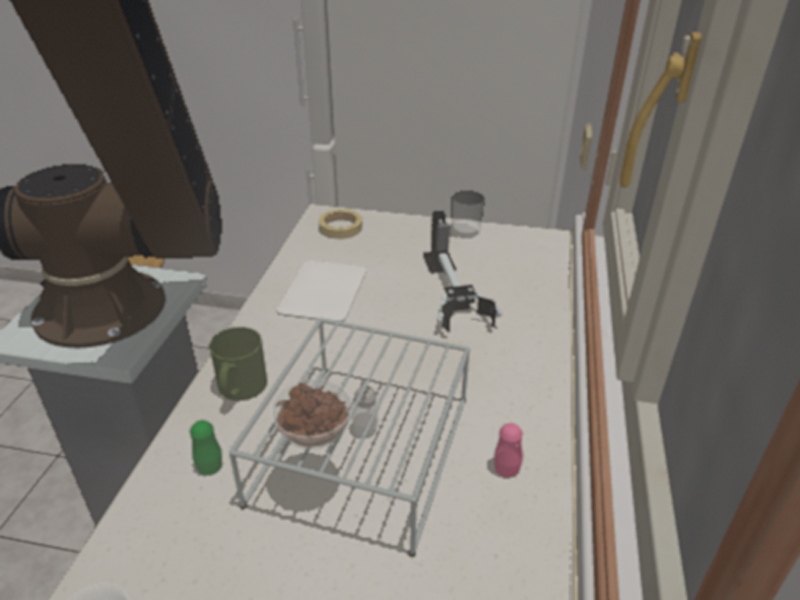

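Scene picture: the rack is at about (380,190), with the shaker under it at (384,210). The reacher's grip is at (392,420) and its jaws at (340,330), the board is at (483,342), and the +y rack end faces the reacher. Next is a zoomed mosaic.

```bash
python3 - <<'E'
from h import *
a=cv2.imread('pics/scene0.png');b=cv2.imread('pics/side0.png')
def crop(i,x,y,w,h,W,H):return cv2.resize(i[y:y+h,x:x+w],(W,H),interpolation=2)
# scene reacher crop (190,185)+100x100 x4 ; side reacher (260,125) 75x100 ; scene shaker (195,75) 100x100 x... ; side shaker
m=np.hstack([crop(a,190,185,100,100,400,400),crop(b,250,125,100,100,400,400)])
m2=np.hstack([crop(a,195,75,100,50,400,200),crop(b,190,235,100,50,400,200)])
cv2.imwrite('pics/mos.png',np.vstack([m,m2]))
s=.64
for n,p in (('topfarR',(430,129)),('topfarL',(326,131)),('nearL',(321,230)),('nearR',(437,228))): print(n,ray('scene0',p[0]*s,p[1]*s,116))
for p in ((321,323),(468,348),(415,495),(237,455)): print('side',ray('side0',p[0]*s,p[1]*s,116))
for p in ((325,258),(436,257)): print('feet',ray('scene0',p[0]*s,p[1]*s,0))
for p in ((445,307),(505,299),(522,378),(460,385)): print('board',ray('scene0',p[0]*s,p[1]*s,7))
print('mug',ray('scene0',482*s,235*s,0),'glass',ray('side0',467*s,230*s,0),'tape',ray('scene0',528*s,455*s,12))
E
```

```text
topfarR [ 451.1 -380.9  116. ]
topfarL [ 706.5 -408.2  116. ]
nearL [ 736.5 -106.8  116. ]
nearR [483.2 -78.8 116. ]
side [493.2 -99.4 116. ]
side [ 738.4 -113.2  116. ]
side [ 707.  -406.8  116. ]
side [ 467.4 -391.4  116. ]
feet [ 741.2 -111.4    0. ]
feet [478.8 -79.8   0. ]
board [481.6  60.6   7. ]
board [343.8  57.8   7. ]
board [350.9 248.3   7. ]
board [482.  246.9   7. ]
mug [ 357.3 -128.9    0. ] glass [677.1 456.8   0. ] tape [378.5 406.5  12. ]
```

View pics/mos.png

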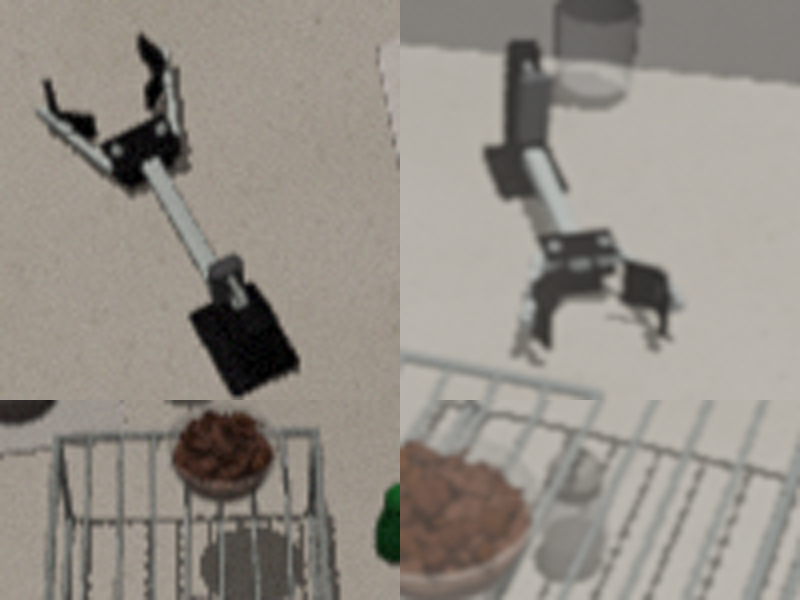

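```bash
python3 - <<'E'
from h import *
S=lambda x,y,z: ray('scene0',190+x/4,185+y/4,z)
D=lambda x,y,z: ray('side0',250+(x-400)/4,125+y/4,z)
print('shank scene',S(152,168,43),S(208,265,43)); print('shank side',D(540,160,43),D(566,225,43))
print('pivots',S(115,150,45),S(160,128,45),D(553,247,45),D(603,241,45))
print('tips',S(145,38,55),S(47,85,55),D(527,352,30),D(655,340,30))
print('griptop side',D(508,42,116),D(538,42,116))
print('foot scene',S(195,315,0),S(245,285,0),S(298,362,0),S(240,395,0))
print('foot side',D(485,150,3),D(500,197,3),D(565,190,3))
# shaker
D2=lambda x,y,z: ray('side0',190+(x-400)/4,235+(y-400)/4,z)
print('shaker cap',D2(577,478,78),'top',D2(577,452,88),'body',D2(570,575,5))
s=.64
for v,z in ((192,90),(200,75),(222,3)):print(ray('scene0',384*s,v*s,z))
E
```

```text
shank scene [688.6 167.1  43. ] [652.7 254.7  43. ]
shank side [652.1 256.7  43. ] [685.4 167.7  43. ]
pivots [716.9 148.3  45. ] [678.8 133.3  45. ] [679.9 133.5  45. ] [716.2 149.3  45. ]
tips [683.4  53.2  55. ] [767.6  87.   55. ] [677.4  22.1  30. ] [765.7  54.7  30. ]
griptop side [613.2 316.8 116. ] [637.5 322.  116. ]
foot scene [667.3 279.2   0. ] [624.8 259.6   0. ] [591.3 327.2   0. ] [639.4 347.    0. ]
foot side [595.6 325.7   3. ] [620.4 255.4   3. ] [672.3 277.3   3. ]
shaker cap [ 597.2 -216.1   78. ] top [ 594.7 -204.7   88. ] body [ 593.7 -226.8    5. ]
[ 585. -218.   90.]
[ 586.8 -206.5   75. ]
[ 589.7 -197.2    3. ]
```

Request:
servo_tool(
  plan=[
    [0,0,-0.035,0,0,0,100],
    [0.02,-0.015,-0.02,0,0,0,100],
    [0.029,-0.028,0,0,0,0,100],
    [0.029,-0.028,0,0,0,0,100],
    [0.029,-0.028,0,0,0,0,100],
    [0.029,-0.028,0,0,0,0,100],
    [0.029,-0.028,0,0,0,0,100],
    [0.029,-0.028,0,0,0,0,100],
  ],
)

```text
t: 0.77
eef_pos: [345.8, -332.6, 233.1]
tcp_rot: [-3.135, -0.0, 0.376]
ft_force: [0.3, -0.2, 0.3]
opening: 0.995
```

Request:
servo_tool(
  plan=[
    [0.029,-0.028,0,0,0,0,100],
    [0.029,-0.028,0,0,0,0,100],
    [0.029,-0.028,0,0,0,0,100],
    [0.029,-0.028,0,0,0,0,100],
    [0.029,-0.028,0,0,0,0,100],
    [0.029,-0.028,0,0,0,0,100],
    [0.029,-0.028,0,0,0,0,100],
    [0.029,-0.028,0,0,0,0,100],
  ],
)

```text
t: 1.43
eef_pos: [479.6, -27.1, 234.5]
tcp_rot: [-3.135, 0.0, 0.374]
ft_force: [0.4, -1.0, 0.1]
opening: 1.001
```

Request:
servo_tool(
  plan=[
    [0.029,-0.028,0,0,0,0,100],
    [0.029,-0.028,0,0,0,0,100],
    [0.029,-0.028,0,0,0,0,100],
    [0.029,-0.028,0,0,0,0,100],
    [0.029,-0.028,0,0,0,0,100],
    [0.029,-0.028,0,0,0,0,100],
    [0.029,-0.028,0,0,0,0,100],
    [0,0,0,0,0,0,100],
  ],
)

```text
t: 2.1
eef_pos: [597.7, 245.6, 233.3]
tcp_rot: [-3.133, 0.002, 0.379]
ft_force: [0.3, 0.0, 0.2]
opening: 0.997
```

Request:
servo_tool(
  plan=[
    [0.026,-0.022,0,0,0,0,100],
    [0.026,-0.022,0,0,0,0,100],
    [0,0,0,0,0,0,100],
    [0,0,0,0,0,0,100],
  ],
)

```text
t: 2.43
eef_pos: [629.5, 310.3, 230.2]
tcp_rot: [-3.134, 0.008, 0.383]
ft_force: [0.3, -0.6, 0.1]
opening: 0.998
```

```bash
python3 - <<'E'
from h import *
c=snap('wrist','w1'); s=env.state(); print(s['eef_pos'],s['tcp_rot'],(-c['R'].T@c['t'].reshape(3)).round())
u=np.array([np.cos(np.radians(-68)),np.sin(np.radians(-68))]); g=np.array([630,306.]); n=np.array([-u[1],u[0]])
i=c['img'].copy()
for a,b,z in ((-32,-13,112),(-32,13,112),(32,-13,112),(32,13,112),(235,0,35),(175,-20,45),(175,20,45)):
    p=proj('w1',[*(g+a*u+b*n),z]); print(a,b,p); cv2.circle(i,tuple(int(q) for q in p),2,(0,0,255),-1)
cv2.imwrite('pics/w1b.png',i)
E
```

```text
[629.2805898  310.05854047 230.05044977] [-3.13328791  0.00798983  0.38228883] [704. 337. 435.]
-32 -13 [234.8 189.4]
-32 13 [234.3 167.4]
32 -13 [290.  189.5]
32 13 [290.6 167.5]
235 0 [430.5 165.5]
175 -20 [388.6 181.1]
175 20 [392.4 152.3]
```

View pics/w1b.png

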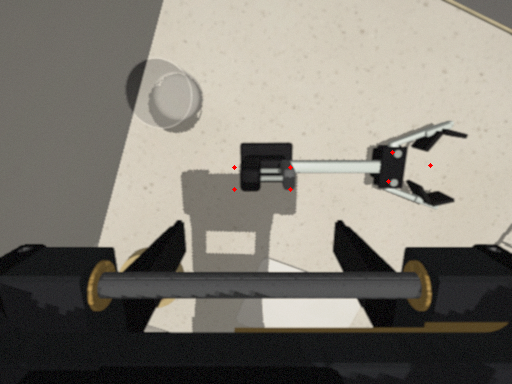

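Request:
servo_tool(
  plan=[
    [-0.001,0.009,0.03,0,0,0,100],
    [0,0,0.04,0,0,0,100],
    [0,0,0.04,0,0,0,100],
    [0,0,0.03,0,0,0,100],
    [0,0,0.015,0,0,0,100],
    [0,0,0,0,0,0,100],
    [0,0,0,0,0,0,100],
  ],
)

```text
t: 3.07
eef_pos: [629.3, 294.5, 72.9]
tcp_rot: [-3.134, 0.004, 0.377]
ft_force: [0.2, -0.2, 0.6]
opening: 1.0
```

Request:
servo_tool(
  plan=[
    [0.005,-0.005,0.007,0,0,0,100],
    [0,0,0,0,0,0,85],
    [0,0,0,0,0,0,65],
    [0,0,0,0,0,0,65],
    [0,0,0,0,0,0,65],
    [0,0,0,0,0,0,65],
  ],
)

```text
t: 3.57
eef_pos: [634.9, 301.4, 72.2]
tcp_rot: [-3.134, -0.004, 0.376]
ft_force: [-1.1, 3.5, -0.6]
opening: 0.705
```

Request:
servo_tool(
  plan=[
    [0,0,0.004,0,0,0,65],
    [0,0,0,0,0,0,65],
    [0,0,0,0,0,0,65],
    [0,0,0,0,0,0,65],
  ],
)

```text
t: 3.9
eef_pos: [635.0, 302.7, 69.2]
tcp_rot: [-3.133, -0.007, 0.377]
ft_force: [0.3, 0.8, -0.5]
opening: 0.655
```

```bash
python3 - <<'E'
from h import *
c=snap('wrist','w2'); s=env.state(); print(s['eef_pos'],s['tcp_rot'],s['opening'],s['ft_force'])
snap('side','s2');a=cv2.imread('pics/side0.png')
a=cv2.imread('pics/s2.png')[100:250,240:390]
cv2.imwrite('pics/m2.png',np.hstack([c['img'],cv2.resize(a,(288,384))]))
E
```

```text
[635.01186565 302.64779239  69.24300587] [-3.13348532 -0.006869    0.37669624] 0.6504877850018725 [-0.54923164  1.52409382 -0.34985558]
```

View pics/m2.png

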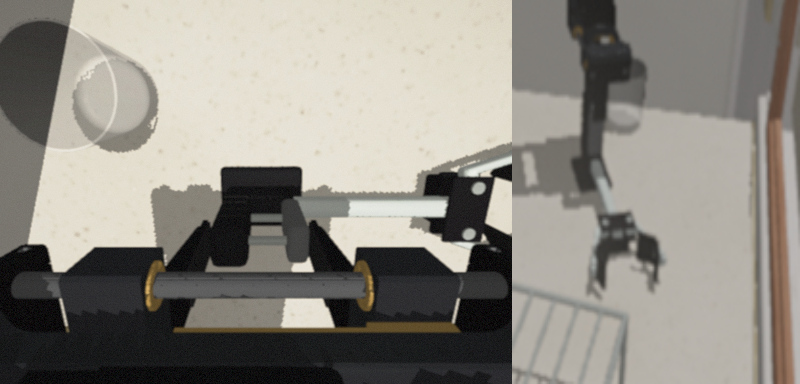

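Request:
servo_tool(
  plan=[
    [-0.002,0.006,0,0,0,2,65],
    [-0.004,0.012,0,0,0,3.5,65],
    [-0.004,0.013,0,0,0,4,65],
    [-0.003,0.014,0,0,0,4,65],
    [-0.002,0.014,0,0,0,4,65],
    [-0.001,0.014,0,0,0,4,65],
    [0,0.014,0,0,0,3,65],
    [0,0.006,0,0,0,1,65],
  ],
)

```text
t: 4.67
eef_pos: [637.4, 207.5, 69.8]
tcp_rot: [-3.127, -0.011, -0.084]
ft_force: [0.9, 2.5, -0.3]
opening: 0.649
```

Request:
servo_tool(
  plan=[
    [0,0.008,0,0,0,1.3,65],
    [0,0.004,0,0,0,0,65],
    [0,0,0,0,0,0,65],
  ],
)

```text
t: 4.92
eef_pos: [636.4, 194.0, 69.8]
tcp_rot: [-3.127, -0.011, -0.108]
ft_force: [-0.2, 0.8, -0.5]
opening: 0.648
```

```bash
python3 - <<'E'
from h import *
a=snap('scene','c3')['img'];b=snap('side','s3')['img']
s=env.state();print(s['eef_pos'],s['tcp_rot'])
# scene crop x170-300,y70-220 ; side crop 190-330 x,170-330
cv2.imwrite('pics/m3.png',np.hstack([cv2.resize(a[80:220,180:310],None,fx=4,fy=4,interpolation=2)[:560],cv2.resize(b[150:290,200:270],None,fx=4,fy=4,interpolation=2)]))
E
```

```text
[636.22092213 194.40197403  69.60697273] [-3.12767587 -0.01021303 -0.10735382]
```

View pics/m3.png

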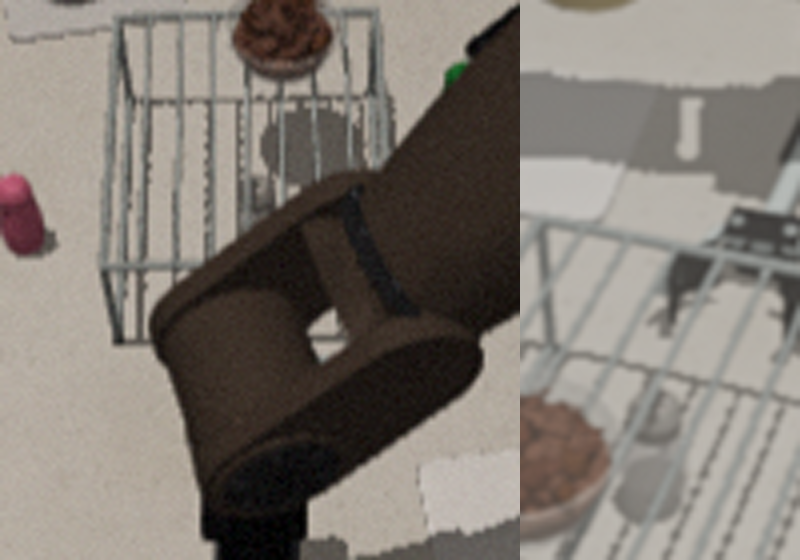

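```bash
python3 - <<'E'
from h import *
D=lambda x,y,z: ray('s3',200+(x-520)/4,150+y/4,z)
print('pivots',D(737,226,45),D(790,224,45))
b=cv2.imread('pics/side0.png');a=cv2.imread('pics/scene0.png')
def ring(im,fn,c,z,r,col,x0,y0,k):
    P=[(proj(fn,[c[0]+r*np.cos(t),c[1]+r*np.sin(t),z])-[x0,y0]+.5)*k for t in np.linspace(0,6.28,30)]
    cv2.polylines(im,[np.int32(P)],True,col,1)
out=[]
for im,fn,x0,y0 in ((a,'scene0',218,110),(b,'side0',205,235)):
    v=cv2.resize(im[y0:y0+60,x0:x0+50],None,fx=8,fy=8,interpolation=2)
    for z,r,col in ((0,22,(0,255,0)),(70,17,(0,0,255)),(90,8,(255,0,0))): ring(v,fn,(592,-213),z,r,col,x0,y0,8)
    out.append(v)
cv2.imwrite('pics/m4.png',np.hstack(out))
E
```

```text
pivots [598.2  16.6  45. ] [634.8  26.6  45. ]
```

View pics/m4.png

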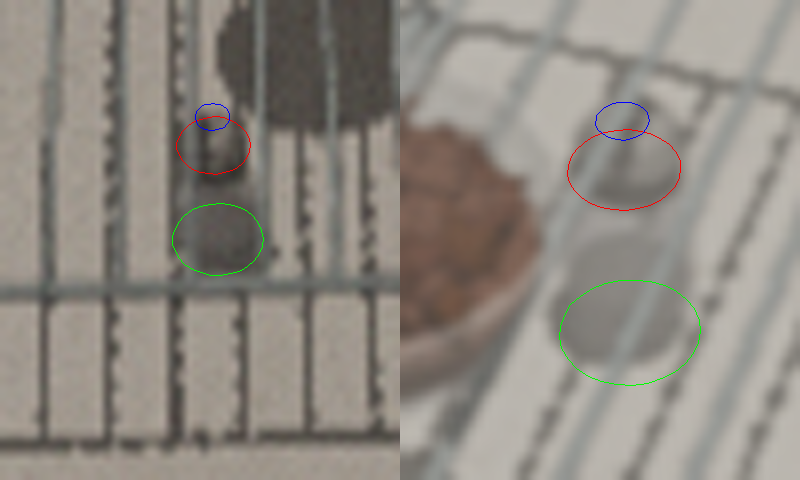

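```bash
python3 - <<'E'
from h import *
D=lambda x,y,z: ray('s3',200+(x-520)/4,150+y/4,z)
p,q=D(735,207,50),D(795,212,50);print(p,q,np.degrees(np.arctan2(*(q-p)[1::-1])))
# overlay of predicted pivots/jaw point/tips/rack/shaker on side
b=cv2.imread('pics/s3.png');x0,y0,k=215,170,6
v=cv2.resize(b[y0:y0+100,x0:x0+130],None,fx=k,fy=k,interpolation=2)
u=np.array([np.sin(-.1074),-np.cos(-.1074)]);n=np.array([-u[1],u[0]]);g=np.array([633,193.5])
for a,c,z in ((178,-20,45),(178,20,45),(260,-40,15),(260,40,15),(0,0,0)):
    w=proj('s3',[*(g+a*u+c*n),z]);print(a,c,w);cv2.circle(v,tuple(int(t) for t in (w-[x0,y0]+.5)*k),4,(0,0,255),1)
for xy in ((592,-209),):
    cv2.circle(v,tuple(int(t) for t in (proj('s3',[*xy,0])-[x0,y0]+.5)*k),4,(255,0,0),1)
cv2.imwrite('pics/m5.png',v)
E
```

```text
[593.6  31.7  50. ] [636.9  34.8  50. ] 4.095020321579775
178 -20 [253.  205.9]
178 20 [266.4 208.6]
260 -40 [236.9 230.4]
260 40 [264.7 236.4]
0 0 [275.7 185.9]
```

View pics/m5.png

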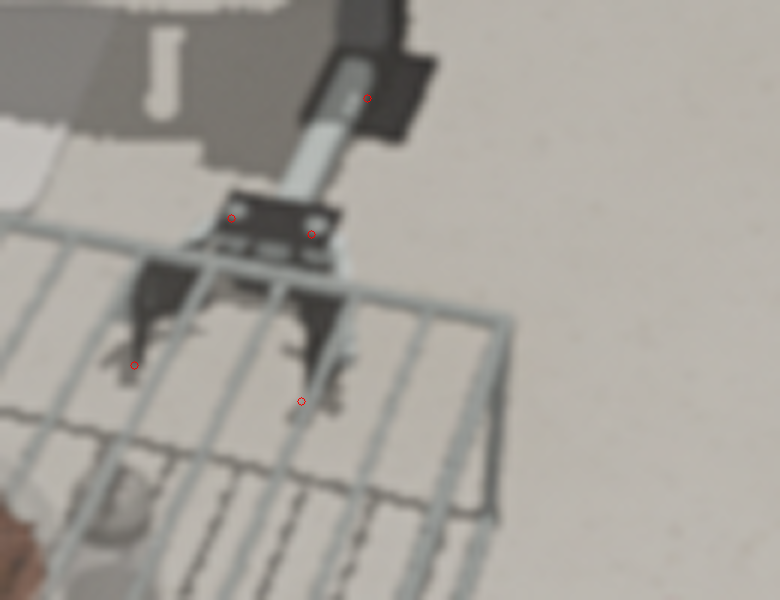

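Request:
servo_tool(
  plan=[
    [-0.001,0.01,0,0,0,0,65],
    [-0.001,0.018,0,0,0,0,65],
    [-0.001,0.02,0,0,0,0,65],
    [-0.001,0.02,0,0,0,0,65],
    [0,0.02,0,0,0,0,65],
    [0,0.02,0,0,0,0,65],
    [0,0.018,0,0,0,0,65],
    [0,0,0,0,0,0,65],
  ],
)

```text
t: 5.68
eef_pos: [619.0, 68.9, 69.1]
tcp_rot: [-3.124, -0.015, -0.096]
ft_force: [0.5, -0.4, -1.4]
opening: 0.654
```

```bash
python3 - <<'E'
from h import *
b=snap('side','s6')['img'];x0,y0,k=205,205,6
v=cv2.resize(b[y0:y0+95,x0:x0+110],None,fx=k,fy=k,interpolation=2)
s=env.state();print(s['eef_pos'],s['tcp_rot']);y=s['tcp_rot'][2]
u=np.array([np.sin(y),-np.cos(y)]);n=np.array([-u[1],u[0]]);g=s['eef_pos'][:2]+[0,2.5]
for a,c,z in ((178,-20,45),(178,20,45),(260,-40,15),(260,40,15),(235,0,35)):
    w=proj('s6',[*(g+a*u+c*n),z]);cv2.circle(v,tuple(int(t) for t in (w-[x0,y0]+.5)*k),4,(0,0,255),1)
P=[(proj('s6',[592+22*np.cos(t),-209+22*np.sin(t),0])-[x0,y0]+.5)*k for t in np.linspace(0,6.28,30)]
cv2.polylines(v,[np.int32(P)],True,(255,0,0),1)
cv2.imwrite('pics/m6.png',v)
E
```

```text
[619.09880402  70.07132787  69.09422016] [-3.12377819 -0.01539714 -0.09580141]
```

View pics/m6.png

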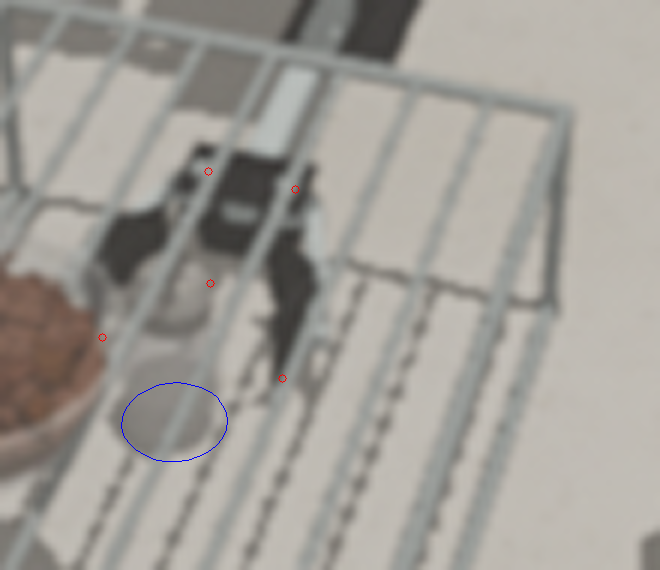

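Request:
servo_tool(
  plan=[
    [0,0.01,0,0,0,0,65],
    [0,0.012,0,0,0,0,65],
    [0,0.012,0,0,0,0,65],
    [0,0.007,0,0,0,0,65],
    [0,0,0,0,0,0,65],
    [0,0,0,0,0,0,65],
  ],
)

```text
t: 6.23
eef_pos: [615.6, 29.2, 69.0]
tcp_rot: [-3.122, -0.017, -0.092]
ft_force: [0.1, 2.6, 2.1]
opening: 0.651
```

Request:
servo_tool(
  plan=[
    [0,0,0,0,0,0,60],
    [0,0,0,0,0,0,55],
    [0,0,0,0,0,0,51],
    [0,0,0,0,0,0,48],
    [0,0,0,0,0,0,46],
    [0,0,0,0,0,0,44],
    [0,0,0,0,0,0,20],
    [0,0,0,0,0,0,0],
  ],
)

```text
t: 6.9
eef_pos: [615.9, 31.1, 69.2]
tcp_rot: [-3.122, -0.018, -0.091]
ft_force: [0.3, 3.1, 2.4]
opening: 0.451
```

Request:
servo_tool(
  plan=[
    [0,0,0,0,0,0,0],
    [0,0,0,0,0,0,0],
    [0,0,0,0,0,0,0],
    [0,0,0,0,0,0,0],
  ],
)

```text
t: 7.23
eef_pos: [615.8, 31.0, 69.1]
tcp_rot: [-3.122, -0.017, -0.091]
ft_force: [0.4, 3.4, 2.4]
opening: 0.455
```

```bash
python3 - <<'E'
from h import *
b=snap('side','s7')['img'];x0,y0,k=205,205,6
v=cv2.resize(b[y0:y0+95,x0:x0+110],None,fx=k,fy=k,interpolation=2)
cv2.imwrite('pics/m7.png',v)
E
```

```text
(no output)
```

View pics/m7.png

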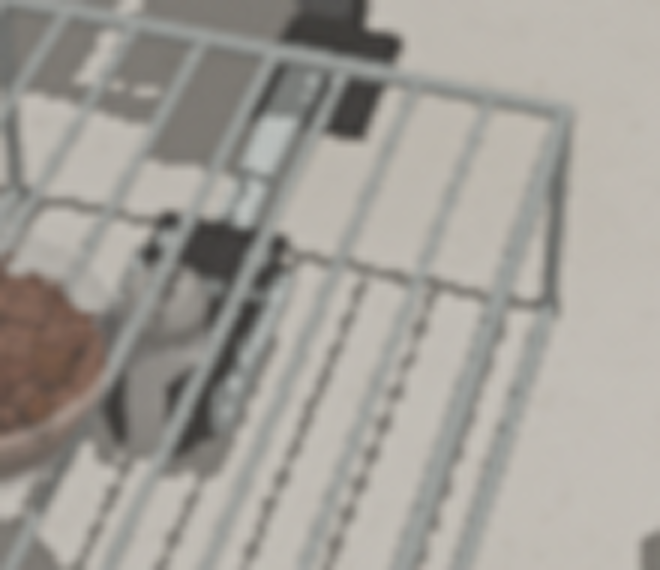

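Request:
servo_tool(
  plan=[
    [0,-0.006,0,0,0,0,0],
    [0,-0.012,0,0,0,0,0],
    [0,-0.014,0,0,0,0,0],
    [0,-0.014,0,0,0,0,0],
    [0,-0.014,0,0,0,0,0],
    [0,-0.014,0,0,0,0,0],
    [0,-0.014,0,0,0,0,0],
    [0,-0.014,0,0,0,0,0],
  ],
)

```text
t: 7.95
eef_pos: [624.0, 136.8, 69.2]
tcp_rot: [-3.127, -0.013, -0.093]
ft_force: [-0.1, -2.7, 0.6]
opening: 0.449
```

Request:
servo_tool(
  plan=[
    [0,-0.014,0,0,0,0,0],
    [0,-0.014,0,0,0,0,0],
    [0,-0.014,0,0,0,0,0],
    [0,-0.014,0,0,0,0,0],
    [0,-0.014,0,0,0,0,0],
    [0,-0.012,0,0,0,0,0],
    [0,-0.008,0,0,0,0,0],
    [0,0,0,0,0,0,0],
  ],
)

```text
t: 8.62
eef_pos: [631.6, 240.6, 69.2]
tcp_rot: [-3.127, -0.011, -0.09]
ft_force: [-0.9, -1.0, 2.1]
opening: 0.452
```

```bash
python3 - <<'E'
from h import *
b=snap('side','s8')['img'].astype(int);a=cv2.imread('pics/side0.png').astype(int)
for S in ((592,-209),(612,-3)):
  for z in (10,30,60,80):
    u,v=proj('s8',[*S,z]).astype(int); print(S,z,abs(a-b)[v-3:v+4,u-4:u+5].mean().round(1),b[v-3:v+4,u-4:u+5].mean((0,1)).round(),a[v-3:v+4,u-4:u+5].mean((0,1)).round())
E
```

```text
(592, -209) 10 23.8 [153. 159. 162.] [131. 136. 137.]
(592, -209) 30 27.1 [159. 166. 170.] [134. 139. 142.]
(592, -209) 60 47.7 [164. 171. 175.] [118. 123. 126.]
(592, -209) 80 26.0 [154. 161. 164.] [132. 137. 139.]
(612, -3) 10 59.6 [108. 112. 113.] [164. 171. 175.]
(612, -3) 30 36.1 [122. 125. 125.] [156. 162. 163.]
(612, -3) 60 61.9 [112. 117. 121.] [172. 180. 184.]
(612, -3) 80 44.0 [129. 135. 138.] [172. 179. 184.]
```

Request:
servo_tool(
  plan=[
    [0,0,0,0,0,0,46],
    [0,0,0,0,0,0,50],
    [0,0,0,0,0,0,54],
    [0,0,0,0,0,0,58],
    [0,0,0,0,0,0,62],
    [0,0,0,0,0,0,65],
    [0,0,0,0,0,0,65],
    [0,0,0,0,0,0,65],
  ],
)

```text
t: 9.33
eef_pos: [631.5, 236.8, 69.2]
tcp_rot: [-3.127, -0.01, -0.094]
ft_force: [-0.5, -0.8, -0.9]
opening: 0.651
```

Request:
servo_tool(
  plan=[
    [0,-0.006,0,0,0,0,65],
    [0,-0.012,0,0,0,0,65],
    [0,-0.014,0,0,0,0,65],
    [0,-0.014,0,0,0,0,65],
    [0,-0.014,0,0,0,0,65],
    [0,-0.014,0,0,0,0,65],
    [0,-0.008,0,0,0,0,65],
    [0,0,0,0,0,0,65],
  ],
)

```text
t: 10.0
eef_pos: [639.1, 329.9, 69.5]
tcp_rot: [-3.126, -0.009, -0.092]
ft_force: [-0.1, -0.2, -2.1]
opening: 0.647
```

Request:
servo_tool(
  plan=[
    [0,0,0,0,0,0,75],
    [0,0,0,0,0,0,90],
    [0,0,0,0,0,0,100],
    [0,0,0,0,0,0,100],
    [0,0,-0.02,0,0,0,100],
    [0,0,-0.04,0,0,0,100],
    [0,0,-0.04,0,0,0,100],
    [0,0,-0.04,0,0,0,100],
  ],
)

```text
t: 10.67
eef_pos: [635.0, 324.3, 205.2]
tcp_rot: [-3.134, 0.005, -0.094]
ft_force: [0.9, 0.4, 0.0]
opening: 1.001
```

Request:
servo_tool(
  plan=[
    [0,0.02,-0.02,0,0,0,100],
    [0,0.038,0,0,0,0,100],
    [0,0.038,0,0,0,0,100],
    [0,0.038,0,0,0,0,100],
    [0,0.01,0,0,0,0,100],
    [0,0,0,0,0,0,100],
    [0,0,0,0,0,0,100],
  ],
)

```text
t: 11.25
eef_pos: [624.1, 173.6, 239.5]
tcp_rot: [-3.126, -0.016, -0.097]
ft_force: [-0.1, 0.7, 0.3]
opening: 1.0
```

```bash
python3 - <<'E'
from h import *
w=snap('wrist','w9')['img'];b=snap('side','s9')['img']
s=env.state();print(s['eef_pos'],s['tcp_rot'],proj('s9',[612,-3,45]),proj('w9',[612,-3,70]))
v=cv2.resize(b[120:270,220:320],None,fx=4,fy=4,interpolation=2)
cv2.imwrite('pics/m9.png',np.hstack([v,cv2.copyMakeBorder(w[:,56:456],0,216,0,0,cv2.BORDER_CONSTANT)]))
E
```

```text
[624.08806777 174.84270896 239.18642895] [-3.12618126 -0.01572837 -0.09571462] [257.7 211.3] [395.  168.5]
```

View pics/m9.png

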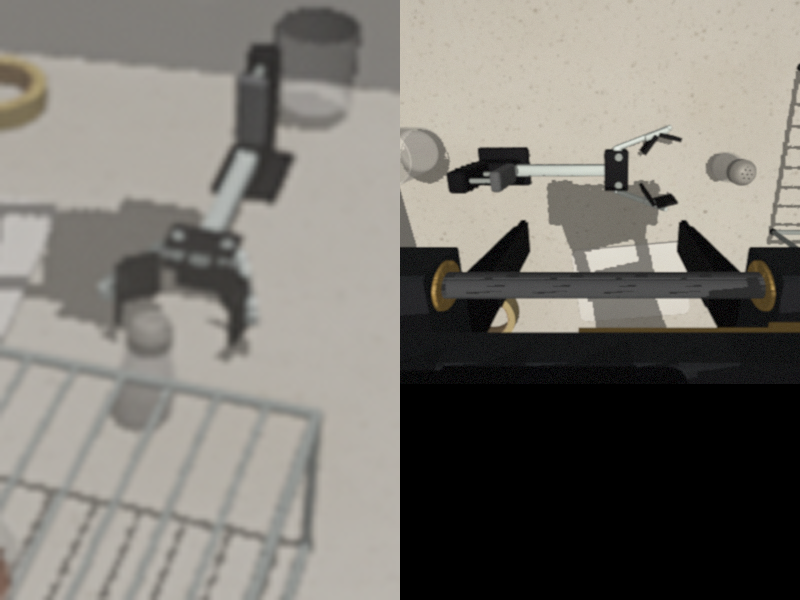

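```bash
python3 - <<'E'
from h import *
print('wrist cap',ray('w9',398,172,85),'base far-left edge',ray('w9',364,168,0))
D=lambda x,y,z: ray('s9',220+x/4,120+y/4,z)
print('side cap',D(149,325,82),'base near edge',D(139,430,0))
# jaws tips
W=lambda x,y,z: ray('w9',x-344,y,z)
print('tips',W(681,138,55),W(675,202,55),'pivots',W(618,157,45),W(618,185,45))
E
```

```text
wrist cap [ 6.106e+02 -3.000e-01  8.500e+01] base far-left edge [601.2  14.    0. ]
side cap [610.9  -5.2  82. ] base near edge [607.7 -21.6   0. ]
tips [657.   67.6  55. ] [568.7  78.2  55. ] pivots [638.2 152.7  45. ] [598.2 156.   45. ]
```

```bash
python3 - <<'E'
from h import *
print(env.state()['joints'].round(2))
E
```

```text
[0.17 0.47 1.44 0.01 1.22 1.83]
```

Request:
servo_tool(
  plan=[
    [0.001,0.035,0,0,0,0,100],
    [0.001,0.04,0,0,0,0,100],
    [0.001,0.04,0,0,0,0,100],
    [0,0.04,0,0,0,0,100],
    [0,0,0,0,0,-6,100],
    [0,0,0,0,0,-7,100],
    [0,0,0,0,0,-7,100],
    [0,0,0,0,0,-7,100],
  ],
)

```text
t: 12.02
eef_pos: [614.5, 24.9, 233.2]
tcp_rot: [-3.132, -0.019, 0.4]
ft_force: [0.4, -0.7, -0.9]
opening: 1.001
```

Request:
servo_tool(
  plan=[
    [0,0,0,0,0,-7,100],
    [0,0,0,0,0,-7,100],
    [0,0,0,0,0,-7,100],
    [0,0,0,0,0,-7,100],
    [0,0,0,0,0,-7,100],
    [0,0,0,0,0,-7,100],
    [0,0,0,0,0,-7,100],
    [0,0,0,0,0,0,100],
  ],
)

```text
t: 12.68
eef_pos: [617.5, 36.8, 229.9]
tcp_rot: [3.137, -0.02, 1.284]
ft_force: [-0.0, -0.0, -0.2]
opening: 0.996
```

Request:
servo_tool(
  plan=[
    [-0.018,0.002,0,0,-1.1,-5,100],
    [-0.018,0.003,0,0,0,-5,100],
    [0,0,0,0,0,0,100],
    [0,0,0.03,0,0,0,100],
    [0,0,0.03,0,0,0,100],
    [0,0,0,0,0,0,100],
    [0,0,0,0,0,0,100],
  ],
)

```text
t: 13.27
eef_pos: [616.7, 7.5, 167.9]
tcp_rot: [3.135, -0.0, 1.443]
ft_force: [0.5, 0.1, 0.5]
opening: 1.001
```

Request:
servo_tool(
  plan=[
    [-0.01,-0.005,0,0,0,0,100],
    [0,0,0.03,0,0,0,100],
    [0,0,0.03,0,0,0,100],
    [0,0,0,0,0,0,100],
    [0,0,0,0,0,0,100],
  ],
)

```text
t: 13.68
eef_pos: [613.6, -2.0, 114.2]
tcp_rot: [3.125, -0.001, 1.438]
ft_force: [-0.3, 0.8, -0.0]
opening: 1.003
```

```bash
python3 - <<'E'
from h import *
w=snap('wrist','w10')['img'];print(env.state()['eef_pos'])
cv2.imwrite('pics/w10b.png',w)
for X in ((610,-2,85),(610,-2,0)): print(proj('w10',X))
E
```

```text
[613.50928435  -1.98536873 114.31376711]
[255.2 203. ]
[254.9 179.5]
```

Request:
servo_tool(
  plan=[
    [0,-0.004,0,0.9,0,0,100],
    [0,0,0.025,0,0,0,100],
    [0,0,0.025,0,0,0,100],
    [0,0,0.02,0,0,0,100],
    [0,0,0.006,0,0,0,100],
    [0,0,0,0,0,0,100],
  ],
)

```text
t: 14.23
eef_pos: [614.8, -2.1, 48.3]
tcp_rot: [3.128, -0.001, 1.436]
ft_force: [-0.0, -0.9, 0.5]
opening: 0.999
```

Centre it (−5 mm along tool y), drop 11 mm and close gently.

Request:
servo_tool(
  plan=[
    [0,-0.005,0.006,0,0,0,100],
    [0,0,0.005,0,0,0,100],
    [0,0,0,0,0,0,75],
    [0,0,0,0,0,0,58],
    [0,0,0,0,0,0,52],
    [0,0,0,0,0,0,48],
    [0,0,0,0,0,0,44],
    [0,0,0,0,0,0,40],
  ],
)

```text
t: 14.9
eef_pos: [612.3, -1.6, 42.9]
tcp_rot: [3.121, -0.002, 1.436]
ft_force: [0.3, -0.4, 0.5]
opening: 0.638
```

Request:
servo_tool(
  plan=[
    [0,0,0,0,0,0,20],
    [0,0,0,0,0,0,0],
    [0,0,0,0,0,0,0],
    [0,0,0,0,0,0,0],
  ],
)

```text
t: 15.23
eef_pos: [612.4, -1.6, 43.1]
tcp_rot: [3.121, -0.002, 1.436]
ft_force: [-0.7, -0.3, -0.6]
opening: 0.355
```

Request:
servo_tool(
  plan=[
    [0,0,0,0,0,0,0],
    [0,0,0,0,0,0,0],
    [0,0,0,0,0,0,0],
  ],
)

```text
t: 15.48
eef_pos: [612.1, -1.6, 42.9]
tcp_rot: [3.121, -0.002, 1.436]
ft_force: [0.1, 0.1, 0.9]
opening: 0.317
```

Request:
servo_tool(
  plan=[
    [0,0,0,0,0,0,0],
    [0,0,0,0,0,0,0],
  ],
)

```text
t: 15.65
eef_pos: [612.1, -1.5, 42.9]
tcp_rot: [3.121, -0.002, 1.436]
ft_force: [-1.1, -0.2, -0.2]
opening: 0.317
```

```bash
python3 - <<'E'
from h import *
w=snap('wrist','w11')['img'];b=snap('side','s11')['img'];print(env.state()['opening'])
v=cv2.resize(b[165:265,215:315],None,fx=4,fy=4,interpolation=2)
cv2.imwrite('pics/m11.png',np.hstack([v,cv2.copyMakeBorder(w[:,56:456],0,16,0,0,cv2.BORDER_CONSTANT)]))
E
```

```text
0.31302803470683166
```

Request:
servo_tool(
  plan=[
    [0,0,-0.012,0,0,0,0],
    [0,0,-0.02,0,0,0,0],
    [0,0,-0.02,0,0,0,0],
    [0,0,-0.02,0,0,0,0],
    [0,0,0,0,0,0,0],
  ],
)

```text
t: 16.17
eef_pos: [609.8, -1.4, 119.0]
tcp_rot: [3.125, -0.001, 1.436]
ft_force: [-0.2, 0.4, -0.4]
opening: 0.322
```

```bash
python3 - <<'E'
from h import *
s=env.state();print(s['eef_pos'],s['opening'],s['joints'].round(2))
w=snap('wrist','w12')['img'].astype(int);a=cv2.imread('pics/w11.png').astype(int)
# shaker in hand looks unchanged if it rose with gripper
for X in ((85),(75)):
    u,v=proj('w11',[s['eef_pos'][0],s['eef_pos'][1],X]).astype(int);print(u,v,abs(a-w)[v-12:v+12,u-12:u+12].mean())
E
```

```text
[609.77305058  -1.39803841 119.03021682] 0.3218777732180066 [-0.11  0.53  1.68  0.    0.92  0.02]
257 238 3.9189814814814814
257 232 3.970486111111111
```

Request:
servo_tool(
  plan=[
    [0.005,-0.02,0,0,0,0,0],
    [0.01,-0.032,0,0,0,0,0],
    [0.018,-0.034,0,0,0,0,0],
    [0.02,-0.034,0,0,0,0,0],
    [0.02,-0.034,0,0,0,0,0],
    [0.02,-0.03,0,0,0,0,0],
    [0.02,-0.02,0,0,0,0,0],
    [0,0,0,0,0,0,0],
  ],
)

```text
t: 16.88
eef_pos: [411.0, 140.3, 108.9]
tcp_rot: [3.132, 0.001, 1.43]
ft_force: [0.7, -1.1, -0.5]
opening: 0.313
```

Request:
servo_tool(
  plan=[
    [0.005,0,0.015,0,0,0,0],
    [0,0,0.018,0,0,0,0],
    [0,0,0.014,0,0,0,0],
    [0,0,0.004,0,0,0,0],
    [0,0,0,0,0,0,0],
    [0,0,0,0,0,0,0],
  ],
)

```text
t: 17.38
eef_pos: [410.3, 146.3, 55.0]
tcp_rot: [3.133, 0.001, 1.435]
ft_force: [0.2, -0.2, -0.5]
opening: 0.316
```

Request:
servo_tool(
  plan=[
    [0,0,0.003,0,0,0,0],
    [0,0,0.002,0,0,0,0],
    [0,0,0,0,0,0,0],
  ],
)

```text
t: 17.63
eef_pos: [411.3, 146.0, 50.7]
tcp_rot: [3.131, 0.001, 1.434]
ft_force: [0.2, -0.1, -1.6]
opening: 0.314
```

Request:
servo_tool(
  plan=[
    [0,0,0.002,0,0,0,0],
    [0,0,0,0,0,0,0],
    [0,0,0,0,0,0,0],
  ],
)

```text
t: 17.88
eef_pos: [412.5, 146.2, 50.5]
tcp_rot: [3.128, -0.001, 1.434]
ft_force: [-0.1, -0.1, -1.1]
opening: 0.314
```

Request:
servo_tool(
  plan=[
    [0,0,0.003,0,0,0,0],
    [0,0,0,0,0,0,0],
  ],
)

```text
t: 18.05
eef_pos: [414.9, 146.7, 49.8]
tcp_rot: [3.122, -0.003, 1.434]
ft_force: [-0.0, -0.5, -1.6]
opening: 0.316
```

Request:
servo_tool(
  plan=[
    [0,0,0.001,0,0,0,28],
    [0,0,0,0,0,0,32],
    [0,0,0,0,0,0,36],
    [0,0,0,0,0,0,42],
    [0,0,0,0,0,0,50],
    [0,0,0,0,0,0,65],
    [0,0,0,0,0,0,85],
    [0,0,0,0,0,0,100],
  ],
)

```text
t: 18.72
eef_pos: [415.6, 146.8, 49.4]
tcp_rot: [3.119, -0.004, 1.433]
ft_force: [0.6, -0.5, 0.2]
opening: 0.645
```

Request:
servo_tool(
  plan=[
    [0,0,0,0,0,0,100],
    [0,0,0,0,0,0,100],
    [0,0,0,0,0,0,100],
    [0,0,-0.02,0,0,0,100],
    [0,0,-0.035,0,0,0,100],
    [0,0,-0.035,0,0,0,100],
    [0,0,-0.035,0,0,0,100],
    [0,0,0,0,0,0,100],
  ],
)

```text
t: 19.38
eef_pos: [411.6, 146.4, 177.9]
tcp_rot: [3.126, -0.002, 1.433]
ft_force: [-0.0, 0.7, 0.3]
opening: 1.001
```

Request:
servo_tool(
  plan=[
    [-0.038,0,-0.01,0,0,0,100],
    [-0.038,0,0,0,0,0,100],
    [-0.038,0,0,0,0,0,100],
    [-0.038,0,0,0,0,0,100],
    [0,0,0,0,0,0,100],
    [0,0,0,0,0,0,100],
  ],
)

```text
t: 19.88
eef_pos: [390.8, -9.2, 189.5]
tcp_rot: [3.117, -0.002, 1.437]
ft_force: [0.7, 0.2, 0.2]
opening: 0.998
```

```bash
python3 - <<'E'
from h import *
a=snap('scene','c12')['img'];b=snap('side','s12')['img'];print(env.state()['eef_pos'])
for fn in ('c12','s12'): print(fn,proj(fn,[414,147,7]),proj(fn,[414,147,97]))
cv2.imwrite('pics/m12.png',np.hstack([cv2.resize(a[60:330,170:390],(440,540)),cv2.resize(b[110:290,170:290],(360,540),interpolation=2)]))
E
```

```text
[391.03406012  -7.86160235 189.46927381]
c12 [308.8 216.3] [312.4 204.1]
s12 [206.2 184.1] [204.4 160.2]
```

View pics/m12.png

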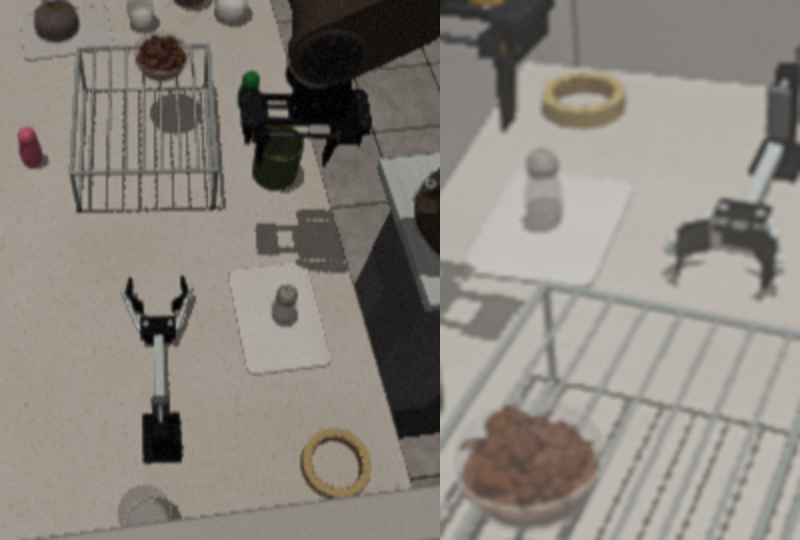

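The shaker stands upright near the middle of the board. The reacher stands with its jaws open, clear of the rack, and the bystanders look unmoved. I'm handing the job in.

```bash
python3 -c "
from cell import env
print(env.job_done())"
```

```text
the job is handed in; nothing more can be done
None
```

The job is done and handed in at about 20 s of robot time. No verdict was reported.

**What I did:**
- I took the reacher by its grip and trigger and slid it under the rack's +y end. There I squeezed its jaws shut on the shaker and drew it about 210 mm straight out.
- I opened the jaws, slid the reacher back about 93 mm and let it go.
- I gripped the shaker at its waist, with the fingers about 30 mm apart, and set it on the white board.

**Last checks:**
- **Shaker:** the final scene and side pictures show it upright near the middle of the board.
- **Reacher:** it stands with its jaws open, well clear of the rack and the shaker.
- **Bystanders:** the mug, tea glass, tape roll and bowl look to be in their starting places. I judged this by eye and did not measure it.

**Less certain points:**
- While squeezed, the gripper opening implied about 20.8 mm of trigger travel against the nominal 18 mm. That is inside the 12–21.2 mm window, but close to its upper limit.
- The force sensor showed no clear touch when I set the shaker down. I judged the height from the position reading, and it may have dropped by a millimetre or so.

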